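Catch glue sticks from the spring-paddle dispenser and keep the paddle pressed

ROBOT

A 7-joint arm with a two-finger parallel gripper is mounted at the origin on a cart in front of the work surface, level with it; the furniture and walls round the work are solid. World frame = base frame: x ahead of the robot, y to its left, z up, the work surface at z = 0. Lengths are in mm, angles in rad, forces in N, time in s.
With the tool pointing down it reaches from about 350 to 900 mm from the base axis. Payload 19.9 kg.
Tool frame: the origin (TCP) lies midway between the tips of the shut fingers; the grasp point (between the pads) lies 19 mm behind it; z points along the fingers, y is the line along which they close (so a half turn about z gives the same grasp; the last joint's range is limited). The gripper opens to 94 mm and grips with 3 to 60 N. Pads are 16 mm wide; open, the fingers measure 119 mm over their backs; the gripper's body (75 mm by 177 mm) begins 78 mm behind the grasp point.
Start: joints at [1.224, 0.417, -0.01, 1.614, 0.005, 1.111, -0.053], TCP at [188.153, -595.984, 205.425] pointing down, gripper open.
Joint ranges: [-2.81, 2.81], [-0.39, 2.02], [-1.27, 1.25], [0.06, 2.57], [-1.19, 4.33], [0.19, 2], [-2.82, 2.82]. Speed limits (rad/s): [1.89, 1.89, 2.39, 2.39, 3.01, 3.01, 3.01].

INTERFACE

Orientations are given as a rotation vector (axis times angle).
In Python, from cell import readout, imaging, robot gives the robot as it stands.
- The arm moves only by the tool apply_moves, never from a script. Its argument "deltas" is a list of rows, each a list of 7 numbers: the closure, from 0 (fully open) to 1 (shut), then the shift along the tool's x, y, z in cm, then the turn, a rotation vector about the tool's x, y, z in degrees. In form: [[gripper, x, y, z, ax, ay, az], ...]. A call has 1 to 8 rows; each row is the pose to reach, as a shift and turn from the pose commanded when the call began, along the tool's axes at that moment; what a row does not reach only later rows make up. A row lasts 1/10 s, in which the tool goes at most 50 mm and 8.59 degrees, less where a joint would pass 70% of its speed; a pose out of reach is approached as far as the arm can. A call with a gripper value outside its range is refused whole. The fingers move at their own pace and stop on an object; "squeeze" is the grip in N (left out, the last holds). Time passes only in rows, so rows that repeat a pose let the fingers close. It gives the time, the measured TCP pose, the force, the opening and the grip force at its end, in the units of the state.
- readout.state(): the state, without advancing time (a new reading comes with each control period).
- imaging.read_camera(name): name is "scene" or "side" or "wrist"; returns the picture (384x512x3 uint8, red, green, blue); there is no depth.
- imaging.get_calibration(name): a dict with "fx", "fy", "cx", "cy" (pixels), "R" (3x3) and "t" (3): a world point X has camera coordinates R X + t. Camera axes: x right, y down, z forward; pixel columns grow to the right and rows downward; lengths in mm; the calibration is good to about 2 mm. A picture is of the moment at which its call begins: read the wrist's pose just before it. get_calibration takes no time and is no camera call; for the wrist camera it gives the pose at the moment of the call.
- robot.job_done(): hands the job in; it is judged then, once.
The state is a dict: "time_s": time; "joint_pos": joint angles; "joint_vel": joint speeds; "joint_efforts": joint torques, N m; "ee_pos": TCP position; "eef_rot": TCP orientation; "ft_force": force on the tool from outside, world axes, zero at the start; "ft_torque": the same for the moment, N m; "gripper_width": opening from 0.0 (shut) to 1.0 (fully open); "grasp_force": force on a finger pad.
Only numpy, scipy, OpenCV 4.12 (cv2) and the standard library are available. Lean on these libraries where they do the work, as an engineer would, in place of code of your own. Each camera call takes 0.05 s, during which the arm holds its last target. There are 200 camera calls.

TASK

Take the light wooden catch tray by its upright grip and use its front wall to push in the spring paddle under the mouth of the glue stick dispenser, so that the gate rises and all three glue sticks roll down into the tray. Keep the tray upright and the paddle pushed in about 20 mm, well short of its stop, for at least 2 seconds, and finish while still holding it there with the sticks in the tray: do not let go, because I want to refill the chute with the gate open. Leave the stamp pad tin, the scissors and the small wooden stamp where they are.

Things in the scene. Friction and masses are not known exactly. Their poses are not given: they have to be found in the camera images.
- paddle (a joint): travel of the spring paddle in m: 0 is out (rest), grows as it is pushed in, stop at 0.030. The gate rises 1.7 times as far; it frees the sticks at about 0.012. The spring pushes back with about 2.5 N at 0 and 5 N at 0.020, and shuts the gate on release.
- paddle_face (a point): centre of the paddle's flat front face, 30 mm above the desk; the upright aluminium plate, 60 mm wide and 32 mm high (14 to 46 mm above the desk), stands under the chute, 20 mm behind the lip. x points the way it is to be pushed (away from the open mouth, level), y across the dispenser, z up. It moves with the paddle. The fixed column starts 40 mm behind the face at rest (6 mm bushings in front of it).
- lip (a point): middle of the lower edge of the white chute's floor, 68 mm above the desk (underside 64 mm), where the sticks roll out towards -x; same axes as the paddle face. Fixed to the dispenser, whose place and heading vary. Nothing stands on the desk in front of the paddle.
- dispenser: white dispenser fixed to the desk; origin on the desk straight below the lip, axes as the lip's. The chute (100 mm wide outside, 90 inside) climbs at 25 degrees towards +x for 113 mm. At the lip the aluminium gate, square to the chute floor, runs between two posts that lean 24 mm out over the lip and end 118 mm above the desk (the raised gate: 130 mm high, 36 mm out).
- tray_mid (a point): centre of the open catch tray of light wood, half-way up its walls (22.5 mm above its underside): outside 130 mm along x, 116 mm along y, 45 mm high, walls and floor 4 to 5 mm, about 0.25 kg. x points from the grip to the front wall, whose outer face is 65 mm ahead of this point; z up.
- tray_grip (a point): the place to grip on the upright grip at the rear of the tray, 77 mm behind the tray's centre and 80 mm above its underside; the post is 18 mm thick along the tray's y (close the fingers on these sides), 28 mm along x, and its top is 102 mm above the underside. The tray's rear wall (45 mm high) starts just ahead of it. Same axes as the tray.
- tray: the catch tray as a solid; origin at the centre of its underside, axes as above.
- stick0_mid (a point): white glue stick with a green cap, 82 mm long and 23 mm thick (cap 23.4 mm), 35 g; the point is its centre, z along the stick. It lies across the chute behind the gate at the start and rolls down and out when the gate is up; it leaves the lip at up to about 0.6 m/s. The one next to the gate.
- stick1_mid (a point): white glue stick with a green cap, 82 mm long and 23 mm thick (cap 23.4 mm), 35 g; the point is its centre, z along the stick. It lies across the chute behind the gate at the start and rolls down and out when the gate is up; it leaves the lip at up to about 0.6 m/s. The middle one.
- stick2_mid (a point): white glue stick with a green cap, 82 mm long and 23 mm thick (cap 23.4 mm), 35 g; the point is its centre, z along the stick. It lies across the chute behind the gate at the start and rolls down and out when the gate is up; it leaves the lip at up to about 0.6 m/s. The hindmost.
- ink_pad: bystander: flat cream and red stamp pad tin, 72 x 101 x 14 mm; origin at the centre of its underside.
- scissors: bystander: black-handled scissors lying flat, 70 x 139 x 11 mm; origin at their middle, on the desk.
- block_stamp: bystander: small wooden block stamp, 24 x 56 x 32 mm; origin at the centre of its underside.

How it is judged (in metres and radians):
On the way:
1. all three sticks are in the tray while the hand holds the tray upright against the paddle, pushed in 15 to 25 mm, for 2 s (value of joint paddle between 0.015 and 0.025 m and contact force between tray and paddle above 1 N and contact force between the fingers and tray above 0.5 N and angle between tray_mid's own z axis and vertical below 0.15 rad and x of stick0_mid in the frame of tray_mid between -0.065 and 0.065 m and y of stick0_mid in the frame of tray_mid between -0.058 and 0.058 m and z of stick0_mid in the frame of tray_mid between -0.0225 and 0.0225 m and x of stick1_mid in the frame of tray_mid between -0.065 and 0.065 m and y of stick1_mid in the frame of tray_mid between -0.058 and 0.058 m and z of stick1_mid in the frame of tray_mid between -0.0225 and 0.0225 m and x of stick2_mid in the frame of tray_mid between -0.065 and 0.065 m and y of stick2_mid in the frame of tray_mid between -0.058 and 0.058 m and z of stick2_mid in the frame of tray_mid between -0.0225 and 0.0225 m), for 2 s.
At the end, for the whole second after the job is handed in: The fingers hold the upright tray (within 0.15 rad) against the paddle (over 1 N) with the paddle 15 to 25 mm in, and the centres of all three glue sticks lie inside the tray below its rim; first kept for 2 s, and still so at the end (all of step 1); the arm keeps its last pose, push and grip.
It fails at once if the stamp pad tin is moved by more than 30 mm (distance of ink_pad from where it was at the start of the episode above 0.03 m).
It fails at once if the scissors is moved by more than 30 mm (distance of scissors from where it was at the start of the episode above 0.03 m).
It fails at once if the wooden stamp is moved by more than 30 mm (distance of block_stamp from where it was at the start of the episode above 0.03 m).
It also fails if it takes over 40 s, if anything falls off the work surface, if the arm or the gripper's body presses on something with over 40 N, if the wrist force passes 120 N, or if a joint passes its speed limit or range.

## Working session

There is one attempt and no reset: what is moved stays moved. The work goes in short steps, Python scripts to look and compute and a tool call to move; the robot and the scene stay as the last step left them, time stands still between calls to the robot, and variables do not carry over. Pictures are saved under pics/ and viewed, at most 10 in all, crops included, and the job is handed in when it is done.

Besides the shell and the picture viewer there is one more tool, called after "Call:" as name(argument=value, ...) on one line, values as JSON. apply_moves: Moves the arm, as the interface text tells. Its arguments: {"type":"object","properties":{"deltas":{"type":"array","items":{"type":"array","items":{"type":"number"}}},"squeeze":{"type":"number"}},"required":["deltas"]}

```bash
mkdir -p pics; ls; python3 - <<'E'
from cell import readout, imaging
import cv2
for n in("scene","side"):
    cv2.imwrite(f"pics/{n}0.png",cv2.resize(imaging.read_camera(n)[:,:,::-1],(800,600),interpolation=cv2.INTER_CUBIC))
    c=imaging.get_calibration(n);print(n,c)
print(readout.state())
E
```

```text
pics
scene {'fx': 410.22505413857806, 'fy': 410.22505413857806, 'cx': 257.9535768553356, 'cy': 188.8150541397831, 'R': array([[-0.71336289, -0.70055312,  0.01840422],
       [-0.52103622,  0.51263507, -0.6824416 ],
       [ 0.46865194, -0.49641778, -0.73070839]]), 't': array([467.44152654, 287.78199788, 946.56392276])}
side {'fx': 359.85250499107946, 'fy': 359.85250499107946, 'cx': 260.38889736605404, 'cy': 187.80791917381293, 'R': array([[-0.98588652, -0.1673766 ,  0.00358255],
       [-0.1153901 ,  0.66385857, -0.73890251],
       [ 0.12129668, -0.72888742, -0.67380282]]), 't': array([ 569.37925674,   37.84136897, 1081.48627576])}
{'time_s': 0.1, 'joint_pos': array([ 1.223499  ,  0.41789698, -0.01029325,  1.61410635,  0.00467965,
        1.11067564, -0.05295396]), 'joint_vel': array([ 0.000397  , -0.00285415, -0.00115198, -0.00240022,  0.0007658 ,
        0.00100028,  0.00051252]), 'joint_efforts': array([ 2.31216218e-03, -8.52585554e+01,  6.40318394e-01, -4.26691747e+01,
       -4.88910999e-02,  1.64379686e-02,  9.12235714e-05]), 'ee_pos': array([ 188.04938276, -595.69369349,  204.90187418]), 'eef_rot': array([-3.10390835e+00, -4.78373875e-01,  3.61607218e-04]), 'ft_force': array([ 0.82278951, -0.47483276, -0.07997879]), 'ft_torque': array([0.02508975, 0.0082012 , 0.02678671]), 'grasp_force': 0.0, 'gripper_width': 0.9991990295206066}
```

View pics/scene0.png

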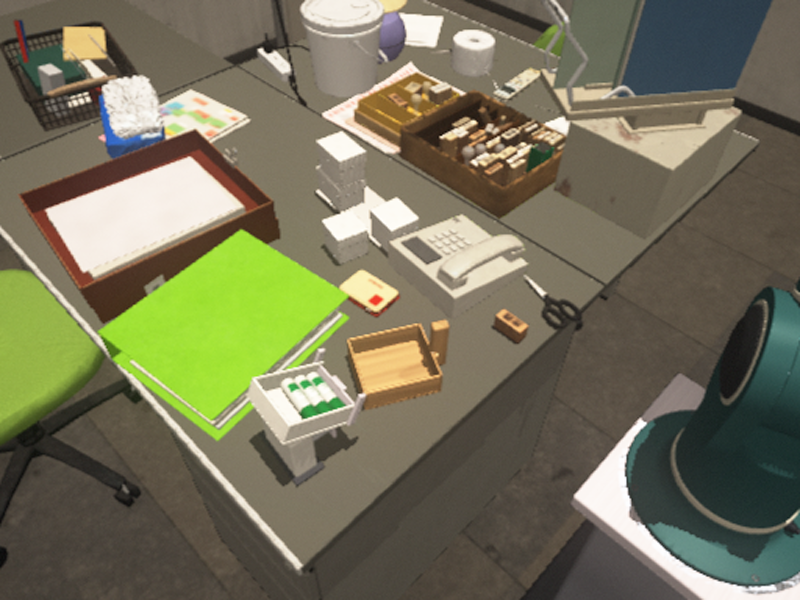

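View pics/side0.png

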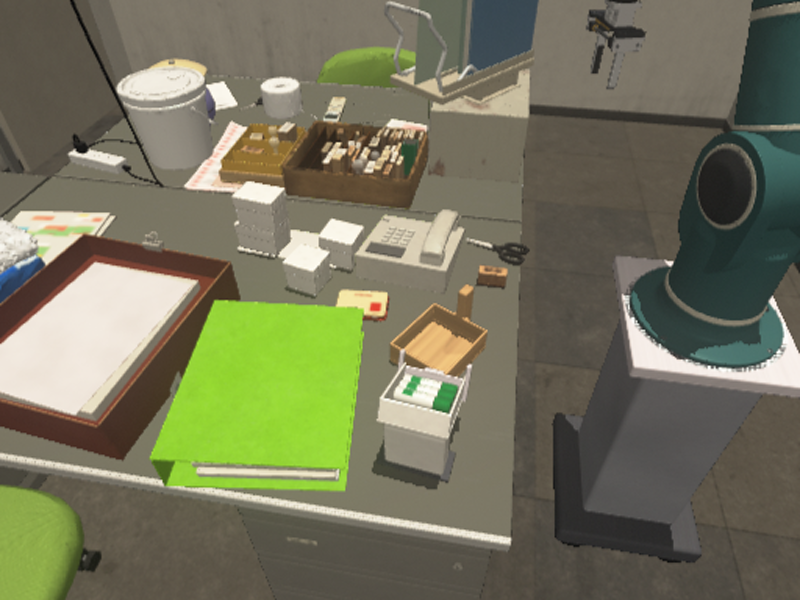

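The arm is off to the side. The tray is at about scene (395,362) and side (438,340), with the dispenser at (300,400) and (422,405). I'll take enlarged crops.

```bash
python3 - <<'E'
from cell import imaging
import cv2
for n,(u,v,w,h) in {"scene":(155,195,144,108),"side":(230,180,144,108)}.items():
    im=imaging.read_camera(n)[v:v+h,u:u+w,::-1]
    im=cv2.resize(im,None,fx=5.5,fy=5.5,interpolation=cv2.INTER_CUBIC)
    for i in range(0,w,20):cv2.putText(im,str(u+i),(int(i*5.5),10),0,.4,(0,0,255));cv2.line(im,(int(i*5.5),0),(int(i*5.5),600),(90,90,0),1)
    for i in range(0,h,20):cv2.putText(im,str(v+i),(0,int(i*5.5)+10),0,.4,(0,0,255));cv2.line(im,(0,int(i*5.5)),(800,int(i*5.5)),(90,90,0),1)
    cv2.imwrite(f"pics/{n}1.png",im)
E
```

```text
(no output)
```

View pics/scene1.png

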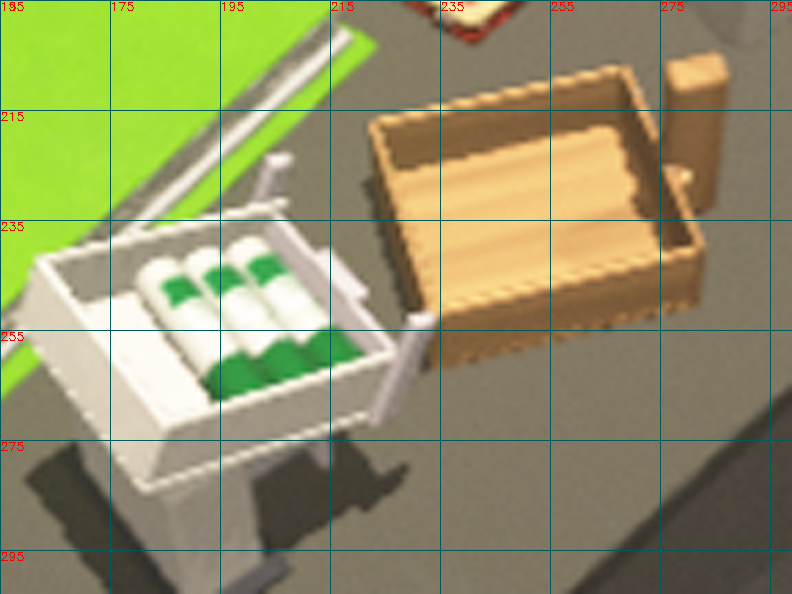

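View pics/side1.png

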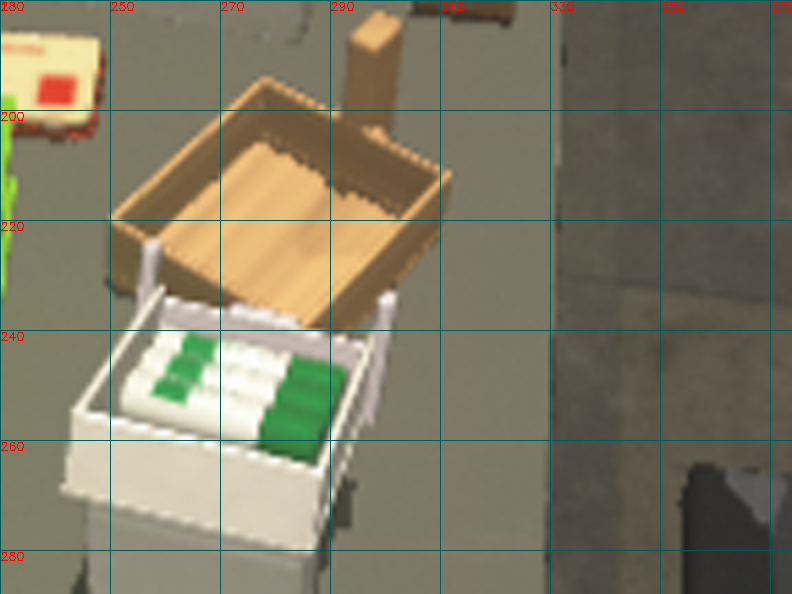

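```bash
cat > fit.py <<'E'
import numpy as np
from scipy.optimize import least_squares
from cell import imaging
C={n:imaging.get_calibration(n) for n in("scene","side")}
def proj(c,X):
    p=c["R"]@X+c["t"];return np.array([c["fx"]*p[0]/p[2]+c["cx"],c["fy"]*p[1]/p[2]+c["cy"]])
def world(q,l):
    c,s=np.cos(q[2]),np.sin(q[2]);return np.array([q[0]+c*l[0]-s*l[1],q[1]+s*l[0]+c*l[1],l[2]])
def fit(obs,extra=None):
    def f(q):
        return np.concatenate([proj(C[n],world(q,l(q) if callable(l) else l))-uv for n,l,uv in obs])
    best=min((least_squares(f,[600,-100,a]+(extra or []),loss="soft_l1") for a in np.arange(0,6.3,1)),key=lambda r:r.cost)
    print(np.round(best.x,4));print(np.round(f(best.x).reshape(-1,2),1).tolist());return best.x
if __name__=="__main__":
    fr,fl,rr,rl,g=(65,-58,45),(65,58,45),(-65,-58,45),(-65,58,45),(-77,0,102)
    print("tray");fit([("scene",fr,(222.6,217.2)),("scene",fl,(235,252.3)),("scene",rr,(269,207.4)),("scene",rl,(282.6,239)),("scene",g,(281.7,207.9)),
     ("side",rr,(278.2,194.5)),("side",rl,(311.8,211.8)),("side",fr,(250,219.5)),("side",g,(298.4,185.5))])
    pp=lambda q:(-24,q[3],118);pm=lambda q:(-24,-q[3],118)
    print("disp");fit([("scene",pm,(205.7,223.7)),("scene",pp,(231.7,252.8)),("side",pm,(257.6,224)),("side",pp,(300.5,234)),
     ("scene",(104,50,112),(181.9,284.1)),("side",(104,-50,112),(241.8,269)),("side",(104,50,112),(286.7,280))],[50])
E
python3 fit.py
```

```text
tray
[488.1191 192.0003   7.3616]
[[-0.6, -0.1], [-1.5, 0.5], [0.3, -1.0], [1.3, 1.3], [0.4, -0.4], [-0.3, -0.7], [0.6, -0.1], [-0.7, 0.6], [0.2, -0.4]]
disp
[486.3887 327.3028 -17.4036  51.6891]
[[1.2, -0.4], [1.1, -0.4], [-0.2, 0.3], [-0.2, 0.1], [0.9, 0.7], [-1.4, 0.5], [-0.5, 1.4]]
```

```bash
cat > rel.py <<'E'
import sys,numpy as np
from scipy.spatial.transform import Rotation as R
from cell import readout
def rel(x,y,z,yawdeg):
    s=readout.state();A=R.from_rotvec(s["eef_rot"]);B=R.from_euler("z",yawdeg,degrees=True)*R.from_rotvec([np.pi,0,0])
    print("d cm",np.round(A.inv().apply(np.array([x,y,z])-s["ee_pos"])/10,2),"turn deg",np.round((A.inv()*B).as_rotvec(degrees=True),2),
     "| t",round(s["time_s"],2),"pos",np.round(s["ee_pos"],1),"F",np.round(s["ft_force"],1),"grip",round(s["grasp_force"],1),round(s["gripper_width"]*94,1),"q",np.round(s["joint_pos"],2))
if __name__=="__main__":
    a=list(map(float,sys.argv[1:]))
    for i in range(0,len(a),4): rel(*a[i:i+4])
E
python3 rel.py 400 -350 260 35 451.7 124.1 240 61.8
python3 - <<'E'
from fit import *
for n,uv in(("scene",(231,187)),("scene",(328,208)),("side",(231,194))):
    c=C[n];d=c["R"].T@np.array([(uv[0]-c["cx"])/c["fx"],(uv[1]-c["cy"])/c["fy"],1]);o=-c["R"].T@c["t"];print(o+d*(10-o[2])/d[2])
E
```

```text
d cm [ 27.61 -17.06  -5.48] turn deg [ -0.05  -0.   -17.48] | t 0.2 pos [ 188.1 -595.8  205. ] F [ 0.5 -0.2  0.3] grip 0.0 94.3 q [ 1.22  0.42 -0.01  1.61  0.    1.11 -0.05]
d cm [ 46.81 -60.71  -3.45] turn deg [-5.000e-02 -1.000e-02 -4.428e+01] | t 0.2 pos [ 188.1 -595.8  205. ] F [ 0.5 -0.2  0.3] grip 0.0 94.3 q [ 1.22  0.42 -0.01  1.61  0.    1.11 -0.05]
[657.47396187 109.8879902   10.        ]
[408.96277281 -27.96235659  10.        ]
[651.17966376  95.41675867  10.        ]
```

Call:
apply_moves(deltas=[[0,6,-4,-2,0,0,-4],[0,12,-8,-4,0,0,-8],[0,18,-12,-5.5,0,0,-12],[0,24,-15,-5.5,0,0,-16],[0,28,-19,-5.5,0,0,-19],[0,31,-23,-5.5,0,0,-22],[0,33,-28,-5.5,0,0,-25],[0,35,-33,-5.5,0,0,-28]])

```text
time_s: 1.0
ee_pos: [398.9, -266.1, 258.5]
eef_rot: [2.895, 1.219, 0.0]
ft_force: [0.9, -0.7, -0.6]
gripper_width: 0.999
grasp_force: 0.0
```

```bash
python3 rel.py 451.7 124.1 240 61.8
```

```text
d cm [ 31.6  -23.48   1.85] turn deg [  0.    -0.   -16.13] | t 1.0 pos [ 398.9 -266.1  258.5] F [ 0.9 -0.7 -0.6] grip 0.0 93.9 q [ 0.81  0.11 -0.31  1.89  0.04  1.14 -0.29]
```

Call:
apply_moves(deltas=[[0,31.6,-23.5,1.9,0,0,-16.1],[0,31.6,-23.5,1.9,0,0,-16.1],[0,31.6,-23.5,1.9,0,0,-16.1],[0,31.6,-23.5,1.9,0,0,-16.1],[0,31.6,-23.5,1.9,0,0,-16.1],[0,31.6,-23.5,1.9,0,0,-16.1],[0,31.6,-23.5,1.9,0,0,-16.1],[0,31.6,-23.5,1.9,0,0,-16.1]])

```text
time_s: 1.8
ee_pos: [451.6, 124.4, 239.7]
eef_rot: [2.698, 1.61, 0.001]
ft_force: [1.1, -1.0, -0.5]
gripper_width: 1.001
grasp_force: 0.0
```

```bash
python3 rel.py 451.7 124.1 120 61.8; python3 - <<'E'
from cell import imaging
import cv2,numpy as np
np.set_printoptions(suppress=True)
c=imaging.get_calibration("wrist");np.savez("w.npz",**c);print(c)
cv2.imwrite("pics/w0.png",cv2.resize(imaging.read_camera("wrist")[:,:,::-1],(800,600),interpolation=cv2.INTER_CUBIC))
E
```

```text
d cm [-3.000e-02  1.000e-02  1.197e+01] turn deg [ 0.03 -0.02 -0.15] | t 1.8 pos [451.6 124.4 239.7] F [ 1.1 -1.  -0.5] grip 0.0 94.1 q [ 0.32  0.15 -0.72  1.93  0.11  1.11 -0.93]
{'fx': 330.9874064813339, 'fy': 330.9874064813339, 'cx': 253.87886328336012, 'cy': 188.2056918993715, 'R': array([[ 0.87989966, -0.47515751,  0.00139247],
       [-0.46005629, -0.85119482,  0.25261748],
       [-0.11884783, -0.22291865, -0.96756523]]), 't': array([-337.1892448 ,  277.69004335,  504.86142329])}
```

View pics/w0.png

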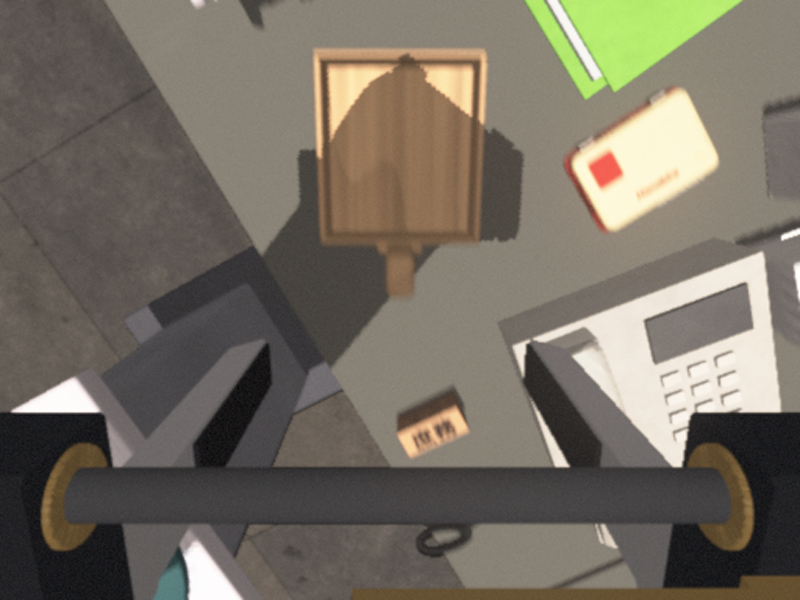

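The wrist view shows the tray straight ahead. Its top corners are at (314,50), (488,50), (320,243) and (480,243), and the post top is near (400,286). The phone is to the right and looks clear. I'll refit with these points.

```bash
cat > fit2.py <<'E'
from fit import *
C["wrist"]=dict(np.load("w.npz"))
k=lambda u,v:((u+.5)*.64-.5,(v+.5)*.64-.5)
fr,fl,rr,rl=(65,-58,45),(65,58,45),(-65,-58,45),(-65,58,45)
q=fit([("wrist",fl,k(314,50)),("wrist",fr,k(488,50)),("wrist",rl,k(320,243)),("wrist",rr,k(480,243)),("wrist",(-91,0,102),k(400,297))])
print(np.degrees(q[2])%360,world(q,(-77,0,80)))
print([np.round((proj(C["wrist"],world(q,p))+.5)/.64) for p in(fl,fr,rl,rr,(-91,0,102),(-63,0,102),(-65,58,0),(-65,-58,0))])
E
python3 fit2.py
```

```text
[489.7736 192.4332  89.0371]
[[-0.3, -0.7], [0.1, -0.3], [0.2, 0.1], [-0.3, 0.3], [0.3, 0.7]]
61.45121420977557 [452.97474957 124.79555427  80.        ]
[array([314.,  49.]), array([489.,  50.]), array([321., 244.]), array([480., 244.]), array([401., 299.]), array([401., 255.]), array([329., 235.]), array([471., 235.])]
```

```bash
python3 rel.py 453 124.8 61 61.5
```

```text
d cm [-0.5   0.4  17.87] turn deg [-0.02 -0.15  0.46] | t 1.85 pos [451.6 130.6 239.7] F [-5.7  5.4 -2.7] grip 0.0 93.7 q [ 0.32  0.15 -0.72  1.93  0.11  1.1  -0.94]
```

```bash
python3 rel.py 453 124.8 61 61.5; python3 -c "
from cell import imaging;imaging.read_camera('side')";python3 rel.py 453 124.8 61 61.5
```

```text
d cm [-0.5   0.4  17.87] turn deg [-0.02 -0.15  0.46] | t 1.85 pos [451.6 130.6 239.7] F [-5.7  5.4 -2.7] grip 0.0 93.7 q [ 0.32  0.15 -0.72  1.93  0.11  1.1  -0.94]
d cm [-0.18  0.27 17.85] turn deg [-0.05 -0.1   0.51] | t 1.9 pos [451.4 127.4 239.5] F [-0.5 -1.5 -0.7] grip 0.0 93.8 q [ 0.32  0.15 -0.72  1.93  0.11  1.1  -0.93]
```

Call:
apply_moves(deltas=[[0.4,0.1,0.1,4,0,0,0.3],[0.4,0.1,0.1,8,0,0,0.3],[0.4,0.1,0.1,12,0,0,0.3],[0.4,0.1,0.1,14.5,0,0,0.3],[0.4,0.1,0.1,16.5,0,0,0.3],[0.4,0.1,0.1,17.9,0,0,0.3],[0.4,0.1,0.1,17.9,0,0,0.3],[0.4,0.1,0.1,17.9,0,0,0.3]])

```text
time_s: 2.7
ee_pos: [453.5, 122.4, 61.1]
eef_rot: [2.702, 1.602, 0.0]
ft_force: [0.2, 0.4, 0.5]
gripper_width: 0.599
grasp_force: 0.0
```

```bash
python3 rel.py 453 124.8 61 61.5
```

```text
d cm [ 0.18 -0.16  0.01] turn deg [ 0.01 -0.01 -0.18] | t 2.7 pos [453.5 122.4  61.1] F [0.2 0.4 0.5] grip 0.0 56.3 q [ 0.2   0.42 -0.62  2.09  0.36  0.73 -1.15]
```

Call:
apply_moves(deltas=[[0.7,0.2,-0.1,0,0,0,0],[1,0.2,-0.1,0,0,0,0],[1,0.2,-0.1,0,0,0,0],[1,0.2,-0.1,0,0,0,0],[1,0.2,-0.1,0,0,0,0],[1,0.2,-0.1,0,0,0,0]], squeeze=45)

```text
time_s: 3.3
ee_pos: [453.4, 124.6, 60.6]
eef_rot: [2.702, 1.602, 0.0]
ft_force: [0.6, -1.1, 3.6]
gripper_width: 0.19
grasp_force: 45.0
```

```bash
python3 rel.py 453 124.8 61 61.5; python3 - <<'E'
from cell import imaging
import cv2,numpy as np
a=imaging.read_camera("wrist")[:,:,::-1];b=imaging.read_camera("scene")[180:310,150:323,::-1]
cv2.imwrite("pics/g0.png",np.hstack([cv2.resize(a,(400,300)),cv2.resize(b,(400,300),interpolation=cv2.INTER_CUBIC)]))
E
```

```text
d cm [ 0.   -0.05 -0.04] turn deg [ 0.01 -0.   -0.18] | t 3.3 pos [453.4 124.6  60.6] F [ 0.6 -1.1  3.6] grip 45.0 17.8 q [ 0.19  0.42 -0.62  2.09  0.36  0.73 -1.16]
```

View pics/g0.png

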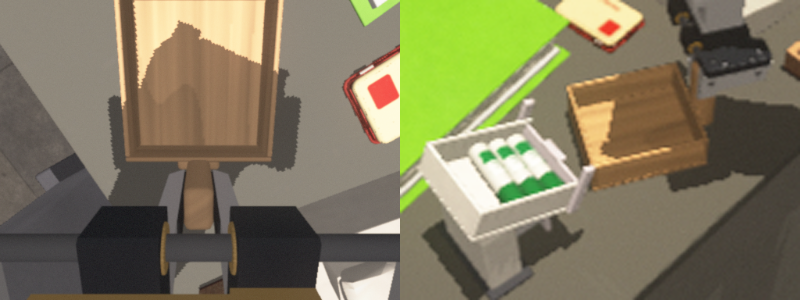

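Grip is on (45 N, 17.8 mm). Next I'll slide the tray to a pose just in front of the paddle.

```bash
python3 rel.py 469.3 191.4 61.5 82.8
```

```text
d cm [ 6.62 -1.81 -0.09] turn deg [ 1.000e-02 -0.000e+00 -2.148e+01] | t 3.4 pos [453.4 124.6  60.6] F [-0.1 -0.9  4.7] grip 45.0 17.8 q [ 0.19  0.42 -0.62  2.09  0.36  0.73 -1.16]
```

Call:
apply_moves(deltas=[[1,0.8,-0.2,-0.05,0,0,-2.7],[1,1.7,-0.5,-0.05,0,0,-5.4],[1,2.6,-0.7,-0.05,0,0,-8.1],[1,3.5,-1.0,-0.05,0,0,-10.8],[1,4.4,-1.2,-0.05,0,0,-13.5],[1,5.2,-1.4,-0.05,0,0,-17],[1,5.9,-1.6,-0.05,0,0,-20],[1,6.6,-1.8,-0.05,0,0,-21.5]])

```text
time_s: 4.2
ee_pos: [469.2, 192.0, 60.9]
eef_rot: [-2.352, -2.082, 0.0]
ft_force: [-1.0, 0.2, -1.9]
gripper_width: 0.189
grasp_force: 45.0
```

Call:
apply_moves(deltas=[[1,0,0,0,0,0,0],[1,0,0,0,0,0,0],[1,0,0,0,0,0,0]])

```text
time_s: 4.5
ee_pos: [469.1, 190.9, 61.0]
eef_rot: [2.357, 2.077, -0.0]
ft_force: [0.0, 0.7, -3.0]
gripper_width: 0.189
grasp_force: 45.0
```

```bash
python3 rel.py 469.3 191.4 61.5 82.8; python3 - <<'E'
from cell import imaging
import cv2,numpy as np
np.savez("w.npz",**imaging.get_calibration("wrist"))
cv2.imwrite("pics/w1.png",cv2.resize(imaging.read_camera("wrist")[:,:,::-1],(800,600),interpolation=cv2.INTER_CUBIC))
E
```

```text
d cm [ 0.05  0.01 -0.05] turn deg [-0.01  0.01 -0.03] | t 4.5 pos [469.1 190.9  61. ] F [ 0.   0.7 -3. ] grip 45.0 17.8 q [ 0.12  0.5  -0.7   2.    0.45  0.79 -0.96]
```

View pics/w1.png

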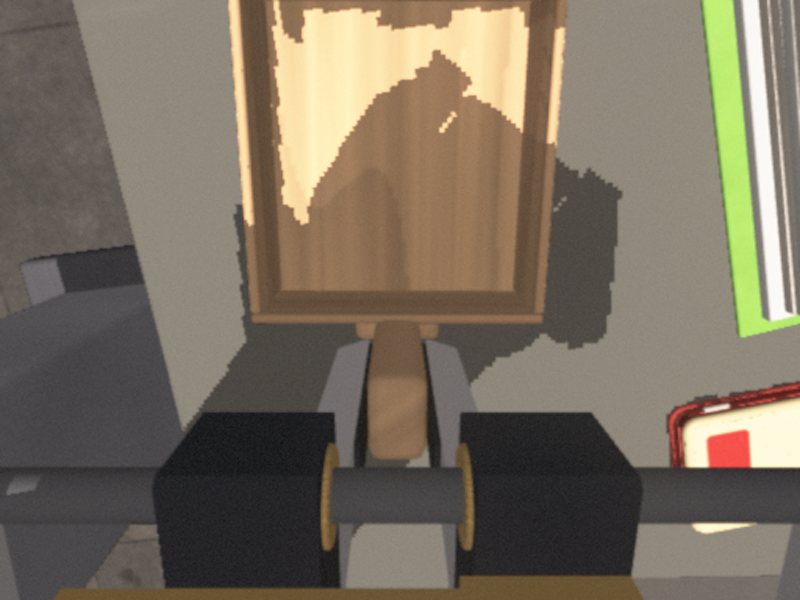

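Call:
apply_moves(deltas=[[1,0.4,0,0,0,0,0],[1,0.8,0,0,0,0,0],[1,1.2,0,0,0,0,0],[1,1.2,0,0,0,0,0],[1,1.2,0,0,0,0,0]])

```text
time_s: 5.05
ee_pos: [470.7, 202.9, 60.9]
eef_rot: [2.356, 2.078, -0.0]
ft_force: [0.3, -4.5, -1.8]
gripper_width: 0.188
grasp_force: 45.0
```

Call:
apply_moves(deltas=[[1,0.2,0,0,0,0,0],[1,0.2,0,0,0,0,0],[1,0.2,0,0,0,0,0]])

```text
time_s: 5.35
ee_pos: [470.9, 204.9, 61.0]
eef_rot: [-2.356, -2.078, 0.0]
ft_force: [-0.2, -4.0, -1.9]
gripper_width: 0.191
grasp_force: 45.0
```

Call:
apply_moves(deltas=[[1,0.2,0,0,0,0,0],[1,0.2,0,0,0,0,0],[1,0.2,0,0,0,0,0]])

```text
time_s: 5.65
ee_pos: [471.1, 207.1, 61.0]
eef_rot: [-2.356, -2.078, 0.0]
ft_force: [-0.4, -3.7, -3.3]
gripper_width: 0.192
grasp_force: 45.0
```

Call:
apply_moves(deltas=[[1,0.2,0,0,0,0,0],[1,0.2,0,0,0,0,0],[1,0.2,0,0,0,0,0]])

```text
time_s: 5.95
ee_pos: [471.4, 209.1, 61.0]
eef_rot: [-2.356, -2.078, 0.0]
ft_force: [-0.2, -3.4, -2.6]
gripper_width: 0.19
grasp_force: 45.0
```

Call:
apply_moves(deltas=[[1,0.2,0,0,0,0,0],[1,0.2,0,0,0,0,0],[1,0.2,0,0,0,0,0]])

```text
time_s: 6.25
ee_pos: [471.6, 211.1, 61.0]
eef_rot: [-2.356, -2.078, -0.0]
ft_force: [-0.5, -3.7, -2.8]
gripper_width: 0.189
grasp_force: 45.0
```

Fy went to about −3.7 N, so the tray may already be in contact. I'll check how far the gate has risen.

```bash
python3 - <<'E'
from cell import imaging
import cv2,numpy as np
o=[]
for n,(u,v) in {"scene":(165,210),"side":(235,195)}.items():
    im=imaging.read_camera(n);cv2.imwrite(f"pics/{n}_push.png",im[:,:,::-1])
    o.append(cv2.resize(im[v:v+96,u:u+80,::-1],(400,480),interpolation=cv2.INTER_CUBIC))
cv2.imwrite("pics/p1.png",np.hstack(o))
E
```

```text
(no output)
```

View pics/p1.png

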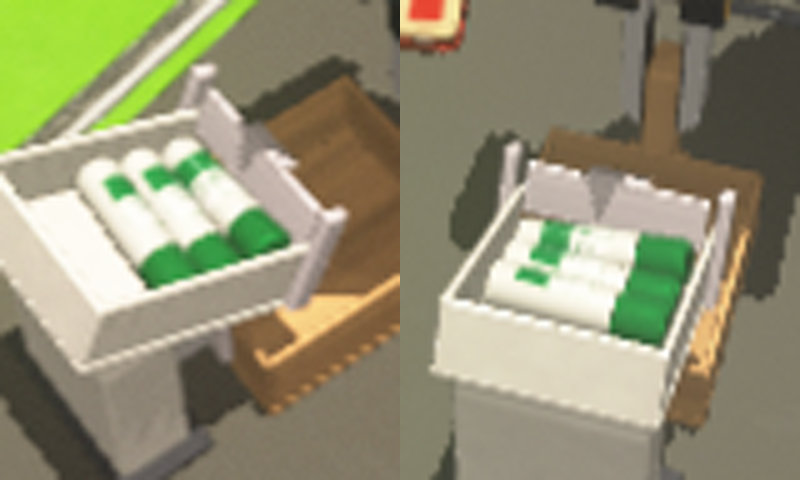

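```bash
python3 - <<'E'
from fit import *
q=[486.4,327.3,1.446]
a=np.radians(25)
for y in(-45,45):
  for s in range(15,75,5): print(y,s,np.round(proj(C["side"],world(q,(-s*np.sin(a),y,68+s*np.cos(a)))),1))
E
```

```text
-45 15 [257.9 240.4]
-45 20 [258.2 238.5]
-45 25 [258.4 236.6]
-45 30 [258.7 234.7]
-45 35 [259.  232.8]
-45 40 [259.2 230.9]
-45 45 [259.5 229. ]
-45 50 [259.7 227.1]
-45 55 [260.  225.2]
-45 60 [260.3 223.2]
-45 65 [260.5 221.3]
-45 70 [260.8 219.3]
45 15 [294.7 249.1]
45 20 [295.  247.2]
45 25 [295.4 245.3]
45 30 [295.7 243.4]
45 35 [296.  241.5]
45 40 [296.4 239.6]
45 45 [296.7 237.6]
45 50 [297.  235.7]
45 55 [297.4 233.7]
45 60 [297.7 231.8]
45 65 [298.1 229.8]
45 70 [298.4 227.8]
```

The gate top has risen about 18 mm, so the paddle is in about 10.5 mm, and the spring force agrees. I'll push about 9.5 mm more.

Call:
apply_moves(deltas=[[1,0.3,0,0,0,0,0],[1,0.6,0,0,0,0,0],[1,0.9,0,0,0,0,0],[1,0.95,0,0,0,0,0],[1,0.95,0,0,0,0,0],[1,0.95,0,0,0,0,0],[1,0.95,0,0,0,0,0],[1,0.95,0,0,0,0,0]])

```text
time_s: 7.15
ee_pos: [472.9, 220.5, 61.0]
eef_rot: [2.356, 2.078, -0.0]
ft_force: [0.2, -5.5, -1.6]
gripper_width: 0.191
grasp_force: 45.0
```

Call:
apply_moves(deltas=[[1,0,0,0,0,0,0],[1,0,0,0,0,0,0],[1,0,0,0,0,0,0],[1,0,0,0,0,0,0],[1,0,0,0,0,0,0],[1,0,0,0,0,0,0],[1,0,0,0,0,0,0],[1,0,0,0,0,0,0]])

```text
time_s: 7.95
ee_pos: [472.9, 220.5, 61.0]
eef_rot: [2.356, 2.078, -0.0]
ft_force: [0.9, -5.4, -1.9]
gripper_width: 0.19
grasp_force: 45.0
```

```bash
python3 - <<'E'
from cell import imaging
import cv2,numpy as np
o=[]
for n,(u,v) in {"scene":(165,210),"side":(235,195)}.items():
    im=imaging.read_camera(n)
    o.append(cv2.resize(im[v:v+96,u:u+80,::-1],(400,480),interpolation=cv2.INTER_CUBIC))
cv2.imwrite("pics/p2.png",np.hstack(o))
E
```

```text
(no output)
```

View pics/p2.png

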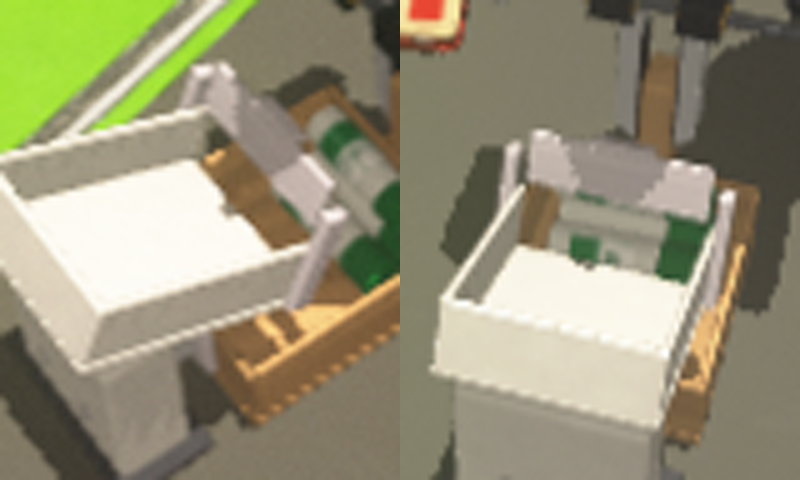

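The chute is empty and the gate top has risen about 34 mm, which puts the paddle at about 20 mm (5.4 N). I'll hold for over 2 s, then check the sticks with the wrist camera.

Call:
apply_moves(deltas=[[1,0,0,0,0,0,0],[1,0,0,0,0,0,0],[1,0,0,0,0,0,0],[1,0,0,0,0,0,0],[1,0,0,0,0,0,0],[1,0,0,0,0,0,0],[1,0,0,0,0,0,0],[1,0,0,0,0,0,0]])

```text
time_s: 8.85
ee_pos: [472.9, 220.5, 61.0]
eef_rot: [2.356, 2.078, -0.0]
ft_force: [1.4, -5.4, -1.8]
gripper_width: 0.188
grasp_force: 45.0
```

Call:
apply_moves(deltas=[[1,0,0,0,0,0,0],[1,0,0,0,0,0,0],[1,0,0,0,0,0,0],[1,0,0,0,0,0,0],[1,0,0,0,0,0,0],[1,0,0,0,0,0,0],[1,0,0,0,0,0,0],[1,0,0,0,0,0,0]])

```text
time_s: 9.65
ee_pos: [472.8, 220.5, 61.0]
eef_rot: [2.356, 2.078, -0.0]
ft_force: [0.1, -6.0, -2.2]
gripper_width: 0.189
grasp_force: 45.0
```

Call:
apply_moves(deltas=[[1,0,0,0,0,0,0],[1,0,0,0,0,0,0],[1,0,0,0,0,0,0],[1,0,0,0,0,0,0],[1,0,0,0,0,0,0],[1,0,0,0,0,0,0],[1,0,0,0,0,0,0],[1,0,0,0,0,0,0]])

```text
time_s: 10.45
ee_pos: [472.9, 220.5, 61.0]
eef_rot: [2.356, 2.078, -0.0]
ft_force: [0.0, -6.0, -2.0]
gripper_width: 0.195
grasp_force: 45.0
```

```bash
python3 - <<'E'
from cell import imaging
import cv2,numpy as np
a=imaging.read_camera("wrist")[:,:,::-1];b=imaging.read_camera("scene")[195:305,170:280,::-1]
cv2.imwrite("pics/f.png",np.hstack([cv2.resize(a,(480,360)),cv2.resize(b,(320,360),interpolation=cv2.INTER_CUBIC)]))
E
```

```text
(no output)
```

View pics/f.png

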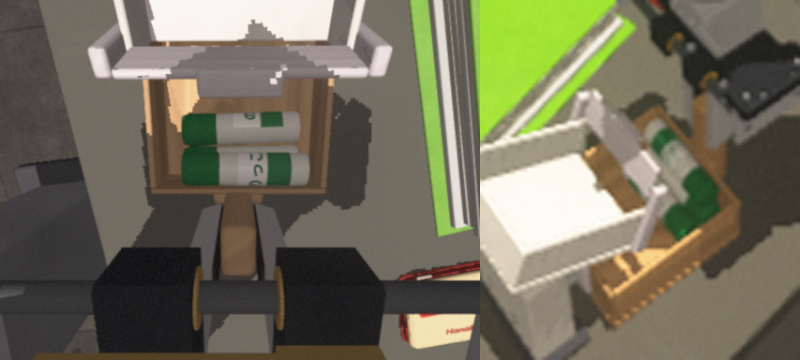

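Two sticks are clearly visible, at (240,128) and (245,165). The rear one looks nearer the camera, so the third may be under it. I'll check by computing heights from the apparent lengths.

```bash
python3 - <<'E'
from cell import imaging,readout
import numpy as np
c=imaging.get_calibration("wrist");R,t=c["R"],c["t"];o=-R.T@t;print("cam",o)
s=1/.9375
yaw=np.radians(82.8);T=np.array([472.9,220.5])+77*np.array([np.cos(yaw),np.sin(yaw)])
for L,Rr in(((182,130),(300,127)),((181,167),(309,168))):
    ray=lambda p:np.array([(p[0]*s-c["cx"])/c["fx"],(p[1]*s-c["cy"])/c["fy"],1])
    a,b=ray(L),ray(Rr);d=82/np.linalg.norm(a-b);X=R.T@(d*(a+b)/2-t)
    v=X[:2]-T;print("world",np.round(X,1),"tray x,y",v@[np.cos(yaw),np.sin(yaw)],v@[-np.sin(yaw),np.cos(yaw)])
# rows along columns of tray, to see colour profile
im=imaging.read_camera("wrist")
for col in(212,295): print(col,[(r,*map(int,im[r,col])) for r in range(92,208,3)])
E
```

```text
cam [480.15521793 293.03743918 240.08338375]
world [479.6 270.5  23.1] tray x,y -26.530367943032733 -0.33646274087148376
world [479.1 248.   46.3] tray x,y -48.953998648111664 -2.7227016029953317
212 [(92, 120, 110, 111), (95, 115, 104, 105), (98, 119, 109, 108), (101, 141, 120, 113), (104, 197, 153, 114), (107, 133, 103, 77), (110, 123, 95, 70), (113, 126, 98, 72), (116, 126, 99, 74), (119, 123, 95, 71), (122, 33, 66, 38), (125, 19, 63, 33), (128, 30, 67, 39), (131, 32, 71, 41), (134, 28, 73, 36), (137, 28, 74, 40), (140, 33, 73, 43), (143, 26, 69, 39), (146, 29, 67, 38), (149, 26, 64, 37), (152, 24, 58, 33), (155, 37, 58, 38), (158, 28, 65, 36), (161, 27, 55, 31), (164, 29, 64, 38), (167, 29, 69, 40), (170, 26, 68, 36), (173, 33, 74, 43), (176, 37, 76, 47), (179, 33, 76, 44), (182, 32, 72, 41), (185, 28, 70, 39), (188, 32, 71, 41), (191, 25, 63, 32), (194, 25, 59, 33), (197, 34, 55, 35), (200, 83, 66, 51), (203, 108, 86, 64), (206, 91, 72, 56)]
295 [(92, 126, 115, 115), (95, 125, 114, 115), (98, 125, 114, 115), (101, 121, 111, 112), (104, 119, 98, 79), (107, 125, 100, 76), (110, 123, 97, 74), (113, 121, 97, 73), (116, 127, 100, 76), (119, 60, 75, 53), (122, 44, 74, 49), (125, 42, 76, 51), (128, 44, 77, 49), (131, 42, 80, 51), (134, 70, 93, 72), (137, 144, 135, 129), (140, 138, 131, 123), (143, 135, 128, 120), (146, 129, 123, 114), (149, 113, 108, 102), (152, 112, 95, 78), (155, 102, 98, 90), (158, 129, 125, 116), (161, 128, 123, 115), (164, 41, 68, 46), (167, 42, 72, 48), (170, 40, 76, 48), (173, 40, 75, 49), (176, 44, 81, 52), (179, 42, 80, 52), (182, 43, 80, 52), (185, 42, 78, 50), (188, 41, 75, 46), (191, 38, 73, 46), (194, 35, 68, 42), (197, 50, 66, 48), (200, 84, 66, 51), (203, 113, 90, 68), (206, 95, 76, 60)]
```

```bash
python3 - <<'E'
from fit import *
yaw=np.radians(82.8);T=np.array([472.9,220.5])+77*np.array([np.cos(yaw),np.sin(yaw)]);q=[*T,yaw]
for n,u0,v0,sx,sy in(("scene",170,195,320/110,360/110),):
  for name,l in dict(reartop=(-49,39,40),rearbot=(-49,39,16.5),front=(-26,39,16.5),rl=(-65,58,45)).items():
    p=proj(C[n],world(q,l));print(name,np.round(p,1),"in f.png",np.round([480+(p[0]-u0)*sx,(p[1]-v0)*sy]))
im=imaging.read_camera("scene").astype(int)
m=(im[:,:,1]>im[:,:,0]+15)&(im[:,:,1]>im[:,:,2]+12)
for r in range(236,276):print(r,"".join("#" if x else "." for x in m[r,215:265]))
E
```

```text
reartop [249.1 255.6] in f.png [710. 198.]
rearbot [249.1 260.9] in f.png [710. 216.]
front [241.6 265.8] in f.png [688. 232.]
rl [259.2 256.2] in f.png [739. 200.]
236 ...............#######............................
237 ..............#########...........................
238 ..............#######.............................
239 ..............#####...............................
240 ...............###................................
241 ...............###................................
242 ................##................................
243 ..................................................
244 ..................................................
245 ..................................................
246 .............................##...................
247 ...........................#####..................
248 ..........................#######.................
249 .........................#########................
250 .........................##########...............
251 .......#.................###########..............
252 ........#................###########..............

[... 564 characters left out ...]
.........############...................
264 ...................##########.....................
265 ....................########......................
266 .....................#####........................
267 ......................###.........................
268 .......................#..........................
269 ..................................................
270 ..................................................
271 ..................................................
272 ..................................................
273 ..................................................
274 ..................................................
275 ..................................................
```

The scene camera's green mask shows three caps: one in front, and two stacked against the rear wall with a notch at row 255. So all three sticks are in the tray. The top one rests on another, with its centre about 40 mm up, below the 45 mm rim. I'm handing in while still holding.

```bash
python3 -c "
from cell import robot;print(robot.job_done())"
```

```text
the job is handed in; nothing more can be done
None
```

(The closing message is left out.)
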